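# Replace an out-of-date spice jar and hold the old one up to the tablet

### The arm

A 6-joint arm with a two-finger parallel gripper is mounted at the origin on a cart in front of the work surface, level with it; the furniture and walls round the work are solid. World frame = base frame: x ahead of the robot, y to its left, z up, the work surface at z = 0. Lengths are in mm, angles in degrees, forces in N, time in s.
With the tool pointing down it reaches from about 300 to 850 mm from the base axis. Payload 4.2 kg.
Tool frame: the origin (TCP) lies at the very end of the fingers, on their centre line; the grasp point (between the pads) lies 19 mm behind it (env.tcp_to_grasp is the distance from the TCP to the grasp point, in mm); z points along the fingers, y is the line along which they close (so a half turn about z gives the same grasp; the last joint's range is limited). The gripper opens to 91 mm and grips with 3 to 60 N. Pads are 32 mm wide; open, the fingers measure 118 mm over their backs; the gripper's body (76 mm by 178 mm) begins 60 mm behind the grasp point.
Start: joints at [-74.313, 18.312, 89.639, -0, 72.044, -1.146], TCP at [166.518, -550.377, 213.976] pointing down, gripper open.
Joint ranges: [-177.97, 177.97], [-48.28, 115.42], [12.27, 149.76], [-77.06, 257.06], [2.81, 150.46], [-146.56, 146.56]. Speed limits (degrees/s): [147.25, 147.25, 180, 180, 180, 180].

### API

Orientations are given as [roll, pitch, yaw] about the fixed x, y, z axes, in that order (R = Rz(yaw) Ry(pitch) Rx(roll)).
In Python, from workcell import env gives the robot as it stands.
- The arm moves only by the tool move_arm, never from a script. Its argument "plan" is a list of rows, each a list of 3 entries, a list of its own where there are three numbers: the shift along the world's x, y, z in cm, then the turn about the world's z in degrees, then the closure, from 0 (fully open) to 1 (shut). In form: [[[x, y, z], turn, claw], ...]. A call has 1 to 5 rows; each row shifts and turns the commanded pose from where the row before left it; what a row does not reach is not made up. A row lasts 1/10 s, in which the tool goes at most 50 mm and 8.59 degrees, less where a joint would pass 70% of its speed; a pose out of reach is approached as far as the arm can. A call is refused whole if a number of a shift passes 5 or a number of a turn 8.59, either way. A call with a gripper value outside its range is refused whole. The fingers move at their own pace and stop on an object; "squeeze" is the grip in N (left out, the last holds). Time passes only in rows, so rows that do not move let the fingers close. It gives the time, the measured TCP pose, the force, the opening and the grip force at its end, in the units of the state.
- env.state(): the state, without advancing time (a new reading comes with each control period).
- env.grab_frame(name): name is "side" or "top" or "wrist"; returns a dict with "frame" (384x512x3 uint8, red, green, blue), "z_map" (384x512 float32, mm along the optical axis (not along the pixel's ray), 0 where there is no reading), "fovy" (degrees; the focal length in pixels is half the picture's height over the tangent of half this angle, whatever the lens; pixels are square), "cx", "cy" (the principal point, pixels), "D" ([k1, k2, p1, p2, k3] as OpenCV has them; the pictures are not rectified), "position" and "orientation" of the camera in the world. Camera axes: x right, y down, z forward; pixel columns grow to the right and rows downward; lengths in mm; the calibration is good to about 2 mm. A picture is of the moment at which its call begins.
- env.job_done(): hands the job in; it is judged then, once.
Trained networks look in a picture, given as the dict that the camera call returned (one of the last four; its "shot" number tells which), for a name from the list of things; names that differ only in an ending like _2 or _b are one class to them, and where a whole thing is asked for, a point or a joint stands for the part that bears it (a point fixed in the world has none). Each returns a list of dicts, best first, with "score" (0 to 1); they miss things now and then, are a little off and sometimes report something else, mostly with a low value. They report only what shows in the picture. A call takes as long as a camera call. They do not tell look-alikes from the thing itself.
- env.search_frame(picture, label): "point" ([column, row] in pixels, amid what is visible of it).
- env.landmark_of(picture, label): "point" ([column, row] in pixels: a listed point, or the origin of a listed thing).
The state is a dict: "time_s": time; "qpos": joint angles; "qvel": joint speeds; "effort": joint torques, N m; "ee_pos": TCP position; "ee_rot": TCP orientation; "force": force on the tool from outside, world axes, zero at the start; "torque": the same for the moment, N m; "gripper_width": finger opening in mm; "gripper_force": force on a finger pad.
Only numpy, scipy, OpenCV 4.12 (cv2) and the standard library are available. Lean on these libraries where they do the work, as an engineer would, in place of code of your own. Each camera call takes 0.05 s, during which the arm holds its last target. There are 200 camera calls.

### The job

The yellow-capped spice jar in the wooden spice block is out of date: take it out, and stand the new yellow-capped jar from the worktop in the recess that it leaves, fully down and upright. Then pick the old jar up again and hold it upright in front of the tablet's camera for the pantry list, with its label turned square to the lens, level with it and about 15 cm away; finish while still holding it there, off everything. Keep both jars upright throughout, leave the other things as they stand and do not touch the tablet.

Things in the scene. Friction and masses are not known exactly. Their poses are not given: they have to be found in the camera images.
- old_jar: the out-of-date spice jar: clear glass, brown-red label, round mustard-yellow cap (44 mm, the top 20 mm); body square with rounded corners, 45 x 44 mm (52 mm over corners), jar 100 mm tall, 0.11 kg. Starts in a recess of the block. Origin: centre of its underside, z up. The label's middle is at (-22, 0, 45) mm and its flat faces along its own -x; at the start it faces the block's front
- new_jar: the new spice jar, the same make in every way as old_jar (mustard-yellow cap, square body 45 x 44 mm, 100 mm tall; it enters a recess only when its sides are roughly square with the block, within some 15 degrees), standing alone on the worktop in front of the spice block; the worktop between it and the chopping board to its left is free. Origin: centre of its underside; z up
- spice_block: fixed wooden block, 76 x 309 x 36 mm (x, y, z), with four square recesses in a row along y, each 49 x 49 mm, 24 mm deep, 72 mm apart. Origin: centre of its underside; its -x side faces the robot. Filled at the start, in any order, by old_jar, white_cap_jar, black_cap_jar and salt_shaker: about 25 mm between neighbours, free room in front of and behind the row
- tablet: fixed tablet computer, 205 x 138 mm, leaning back 18 degrees on a wooden stand (base 100 x 140 mm) at the left of the worktop, screen turned to the work; top edge 181 mm above the worktop. Origin: on the worktop under the stand; its own -x is the level direction in which the screen looks, y runs along the screen, z up
- lens (a point): the tablet's camera lens, a dark dot in the middle of the upper bezel, 175 mm above the worktop, at (15, 0, 175) mm in the tablet's frame; it has the tablet's axes, so it looks along -x
- white_cap_jar: bystander: spice jar with a round white cap and square body, 47 mm wide, 98 mm tall, loose in a recess of the spice block. Origin: centre of its underside
- black_cap_jar: bystander: spice jar with a black cap and green label, 40 mm diameter, 105 mm tall, loose in a recess of the spice block. Origin: centre of its underside
- salt_shaker: bystander: grey and clear salt shaker, 44 mm diameter, 90 mm tall, loose in a recess of the spice block. Origin: centre of its underside
- tomato: bystander: red tomato, 74 mm, loose on the wooden chopping board (21 mm thick) at the front left. Origin: its underside
- garlic: bystander: garlic bulb, 60 mm, loose on the chopping board. Origin: its underside
- pocket0 (a point): centre of the floor of recess 0 of the spice block (12 mm above the worktop, 24 mm below the block's top face); recess 0 is the rightmost (-y end), 3 the leftmost
- pocket1 (a point): centre of the floor of recess 1 of the spice block (12 mm above the worktop, 24 mm below the block's top face); recess 0 is the rightmost (-y end), 3 the leftmost
- pocket2 (a point): centre of the floor of recess 2 of the spice block (12 mm above the worktop, 24 mm below the block's top face); recess 0 is the rightmost (-y end), 3 the leftmost
- pocket3 (a point): centre of the floor of recess 3 of the spice block (12 mm above the worktop, 24 mm below the block's top face); recess 0 is the rightmost (-y end), 3 the leftmost
Not all that is in view belongs to the job. What is shaped like the old_jar but orange or purple is not meant.

How it is judged (in metres and radians):
On the way, in this order (a step that is already met when the one before it is completed fails the run):
1. the old jar is lifted clear of its recess (height (world z) of old_jar above 0.04 m and contact force between the fingers and old_jar above 1 N), for 0.1 s.
2. the new jar stands in the freed recess, fully down, upright and let go ((horizontal distance between new_jar and pocket0 below 0.008 m or horizontal distance between new_jar and pocket1 below 0.008 m or horizontal distance between new_jar and pocket2 below 0.008 m or horizontal distance between new_jar and pocket3 below 0.008 m) and height (world z) of new_jar below 0.018 m and angle between new_jar's own z axis and vertical below 0.15 rad and contact force between the fingers and new_jar below 0.2 N and linear speed of new_jar below 0.02 m/s), for 0.3 s.
At the end, for the whole second after the job is handed in: New jar let go, upright, underside within 6 mm of a recess floor and 8 mm of its centre. Old jar gripped, still, touching nothing else, within 11 degrees of upright and 40 mm of straight before the lens; lens 90 to 210 mm out from the label, within 50 mm sideways and 40 mm in height of its middle (all of step 2 and contact force between the fingers and old_jar above 1 N and height (world z) of old_jar above 0.06 m and angle between old_jar's own z axis and vertical below 0.2 rad and linear speed of old_jar below 0.03 m/s and angular speed of old_jar below 0.2 rad/s and x of lens in the frame of old_jar between -0.232 and -0.112 m and y of lens in the frame of old_jar between -0.05 and 0.05 m and z of lens in the frame of old_jar between 0.005 and 0.085 m and y of old_jar in the frame of lens between -0.04 and 0.04 m and not (contact force between old_jar and tablet above 0.2 N or contact force between old_jar and spice_block above 0.2 N or contact force between old_jar and new_jar above 0.2 N or contact force between old_jar and white_cap_jar above 0.2 N or contact force between old_jar and black_cap_jar above 0.2 N or contact force between old_jar and salt_shaker above 0.2 N or contact force between old_jar and tomato above 0.2 N or contact force between old_jar and garlic above 0.2 N)); the arm keeps its last pose, push and grip.
It fails at once if another thing in the block, or the tomato or garlic, is moved by more than 30 mm (distance of any of white_cap_jar, black_cap_jar, salt_shaker, tomato, garlic from where it was at the start of the episode above 0.03 m).
It fails at once if one of the two yellow-capped jars is tipped by more than 35 degrees (angle between any of old_jar, new_jar's own z axis and vertical above 0.6 rad).
It fails at once if the tablet is touched (contact force between anything else and tablet above 1 N).
It also fails if it takes over 64 s, if anything falls off the work surface, if the arm or the gripper's body presses on something with over 40 N, if the wrist force passes 120 N, or if a joint passes its speed limit or range.

## Working session

There is one attempt and no reset: what is moved stays moved. The work goes in short steps, Python scripts to look and compute and a tool call to move; the robot and the scene stay as the last step left them, time stands still between calls to the robot, and variables do not carry over. Pictures are saved under pics/ and viewed, at most 10 in all, crops included, and the job is handed in when it is done.

Besides the shell and the picture viewer there is one more tool, called by a JSON object that holds its "fn" and its "kwargs". move_arm: Moves the arm, as the interface text tells. Its arguments: {"type":"object","properties":{"plan":{"type":"array","items":{"type":"array"}},"squeeze":{"type":"number"}},"required":["plan"]}

```bash
mkdir -p pics; cat > h.py <<'E'
import numpy as np, cv2
from scipy.spatial.transform import Rotation as Ro
from workcell import env
def cam(p):
    f=192/np.tan(np.radians(p["fovy"])/2)
    K=np.array([[f,0,p["cx"]],[0,f,p["cy"]],[0,0,1.]])
    R=np.array(p["orientation"],float)
    if R.shape!=(3,3): R=Ro.from_euler('xyz',R,degrees=True).as_matrix()
    return K,np.array(p["D"],float),R,np.array(p["position"],float)
def ray(p,uv):
    K,D,R,t=cam(p); n=cv2.undistortPoints(np.array([[uv]],float),K,D)[0,0]
    return t,R@np.array([n[0],n[1],1])
def at_depth(p,uv):
    t,d=ray(p,uv); u,v=int(round(uv[0])),int(round(uv[1])); w=p["z_map"][max(0,v-1):v+2,max(0,u-1):u+2]; w=w[w>0]
    return t+d*np.median(w) if len(w) else None
def at_z(p,uv,z):
    t,d=ray(p,uv); return t+d*(z-t[2])/d[2]
def cloud(p):
    K,D,R,t=cam(p); H,W=p["z_map"].shape
    u,v=np.meshgrid(np.arange(W),np.arange(H)); uv=np.stack([u,v],-1).reshape(-1,1,2).astype(float)
    n=cv2.undistortPoints(uv,K,D)[:,0]; z=p["z_map"].reshape(-1,1)
    P=np.hstack([n*z,z])@R.T+t; P[z[:,0]<=0]=np.nan
    return P.reshape(H,W,3)
def proj(p,X):
    K,D,R,t=cam(p); return cv2.projectPoints((np.atleast_2d(X)-t)@R,np.zeros(3),np.zeros(3),K,D)[0][:,0]
def save(p,n): cv2.imwrite("pics/"+n+".png",p["frame"][...,::-1])
E
python3 - <<'E'
from h import *
for c in ["top","side","wrist"]:
    p=env.grab_frame(c); print(c,p["fovy"],np.round(p["position"]),p["orientation"])
    np.savez("pics/"+c+"0.npz",cl=cloud(p),fr=p["frame"])
    if c!="wrist": save(p,c+"0")
    for n in ["old_jar","new_jar","spice_block","tablet","lens","white_cap_jar","black_cap_jar","salt_shaker","tomato","garlic","pocket0","pocket3"]:
        if c=="wrist": break
        f=env.search_frame if n not in("lens","pocket0","pocket3") else env.landmark_of
        print(n,[(round(r["score"],2),np.round(r["point"]).tolist(),np.round(at_depth(p,r["point"])).tolist() if at_depth(p,r["point"]) is not None else 0) for r in f(p,n)[:4]])
print(env.state())
E
```

```text
top 49.35035992660771 [ 379.  -10. 1152.] [-170.67559069   -1.00067507  -90.49631102]
old_jar [(0.94, [292.0, 182.0], [578.0, -123.0, 111.0]), (0.86, [362.0, 190.0], [559.0, -303.0, 99.0]), (0.86, [195.0, 187.0], [570.0, 125.0, 101.0]), (0.82, [358.0, 225.0], [469.0, -290.0, 100.0])]
new_jar [(0.8, [315.0, 240.0], [433.0, -179.0, 100.0])]
spice_block [(0.74, [279.0, 185.0], [584.0, -94.0, 38.0])]
tablet [(0.83, [141.0, 174.0], [602.0, 259.0, 112.0])]
lens [(0.79, [126.0, 166.0], [608.0, 279.0, 171.0])]
white_cap_jar [(0.7, [239.0, 178.0], [591.0, 13.0, 110.0]), (0.33, [278.0, 186.0], [581.0, -94.0, 36.0])]
black_cap_jar [(0.68, [262.0, 180.0], [584.0, -47.0, 116.0])]
salt_shaker [(0.66, [320.0, 184.0], [577.0, -196.0, 95.0])]
tomato [(0.87, [168.0, 243.0], [429.0, 195.0, 74.0])]
garlic [(0.91, [213.0, 252.0], [406.0, 79.0, 73.0])]
pocket0 [(0.84, [241.0, 180.0], [585.0, 7.0, 109.0]), (0.8, [316.0, 188.0], [574.0, -193.0, 57.0]), (0.78, [267.0, 183.0], [576.0, -60.0, 109.0]), (0.75, [291.0, 184.0], [574.0, -121.0, 109.0])]
pocket3 [(0.84, [241.0, 180.0], [585.0, 7.0, 109.0]), (0.8, [3
[... 1486 characters left out ...]
45140e-02 -7.31205658e+01]
{'time_s': 1.35, 'qpos': array([-7.43128383e+01,  1.83112663e+01,  8.96386867e+01, -1.22272794e-03,
        7.20440560e+01, -1.14629742e+00]), 'qvel': array([ 0.06957899,  0.07899303, -0.02451281,  0.00809601, -0.03823979,
        0.02174997]), 'effort': array([ 1.80194460e-03, -4.12345076e+01, -2.32227677e+01,  7.29914219e-02,
        3.78696830e-02, -1.14357854e-05]), 'ee_pos': array([ 166.51008167, -550.38163076,  213.98441079]), 'ee_rot': array([1.79994033e+02, 1.28283173e-03, 1.68338359e+01]), 'force': array([ 0.84175688, -0.58993455,  0.62339166]), 'torque': array([0.03236835, 0.00633235, 0.01676923]), 'gripper_force': 0.0, 'gripper_width': 90.94002551874753}
```

```bash
python3 - <<'E'
import cv2
a=cv2.imread("pics/top0.png")[120:290,80:400];cv2.imwrite("pics/topc.png",cv2.resize(a,None,fx=2.5,fy=2.5,interpolation=2))
a=cv2.imread("pics/side0.png")[90:360,150:420];cv2.imwrite("pics/sidec.png",cv2.resize(a,None,fx=2.2,fy=2.2,interpolation=2))
E
```

```text
(no output)
```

View pics/topc.png

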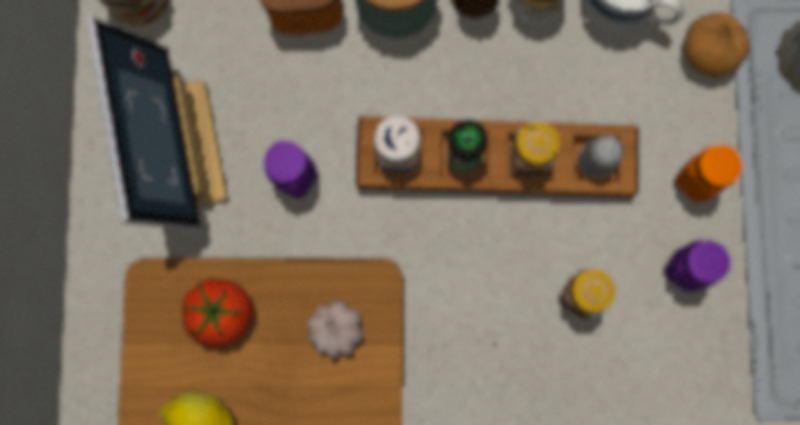

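View pics/sidec.png

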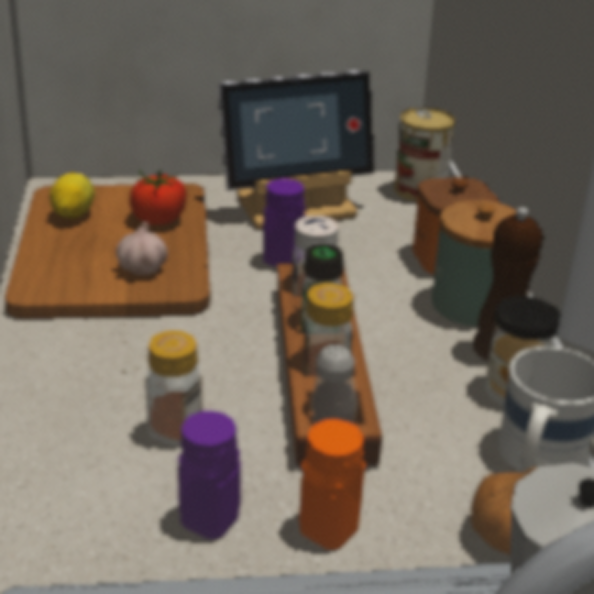

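Top crop, in full-picture pixels: yellow cap in the block is at (295,178) in the second recess from the right, and the new yellow-capped jar stands alone at (318,236). Look-alikes are orange (367,187), purple (360,226) and purple (196,187). The tablet at the left faces roughly −y; the side view agrees.

```bash
python3 - <<'E'
import numpy as np, cv2
np.set_printoptions(suppress=True,precision=1)
for c in ["top","side"]:
    d=np.load(f"pics/{c}0.npz"); P=d["cl"]; f=d["fr"]; h=cv2.cvtColor(f,cv2.COLOR_RGB2HSV)
    X,Y,Z=P[...,0],P[...,1],P[...,2]; print(c,"table z",np.nanmedian(Z[(abs(X-420)<20)&(abs(Y+70)<40)]))
    yel=(h[...,0]>15)&(h[...,0]<32)&(h[...,1]>140)
    for n,(x,y,zt) in dict(old=(580,-123,111),new=(435,-185,100)).items():
        m=yel&(np.hypot(X-x,Y-y)<40)&(Z>60); zt=np.percentile(Z[m],90); q=m&(Z>zt-5)
        r=P[q]; print(n,"top z",zt,"n",q.sum(),"mean",r.mean(0),"mid",(r.min(0)+r.max(0))/2,"ext",np.ptp(r,0)[:2])
    m=(Z>31)&(Z<41)&(abs(X-580)<60)&(Y>-300)&(Y<90)
    m&=(h[...,0]<20)&(h[...,1]>90)
    r=cv2.minAreaRect(P[m][:,:2].astype(np.float32)); print("block",m.sum(),r,"z",np.median(Z[m]))
    m=(Z>60)&(Z<172)&(Y>200)&(Y<300)&(X>450)&(X<720)
    q=P[m]
    for _ in range(4):
        ce=q.mean(0);n=np.linalg.svd(q-ce,full_matrices=False)[2][2]; q=q[abs((q-ce)@n)<4]
    n*=-np.sign(n[1]); print("screen",len(q),ce,np.round(n,3),"tilt",np.degrees(np.arcsin(n[2])),"az",np.degrees(np.arctan2(n[1],n[0])))
    t=P[(Z>165)&(Y>240)&(Y<320)&(X>450)&(X<750)]; print("top edge",t.mean(0),t.min(0),t.max(0))
E
```

```text
top table z -0.19670261891121754
old top z 114.27644827693243 n 192 mean [ 591.9 -130.3  112.4] mid [ 591.7 -130.7  113.2] ext [41.7 41.3]
new top z 102.0893701643879 n 199 mean [ 442.1 -183.7  100.2] mid [ 442.2 -183.6  101. ] ext [40.2 40.4]
block 1575 ((592.998046875, -121.25007629394531), (358.3388671875, 76.80381774902344), 87.78964233398438) z 35.40664010064734
screen 1909 [604.9 262.6 119.2] [ 0.2 -0.9  0.3] tilt 17.96947141970771 az -78.21968846642504
top edge [601.1 282.2 175.3] [503.6 256.6 165.1] [703.5 309.1 184.4]
side table z -0.7922815665652934
old top z 112.7271734938102 n 198 mean [ 593.1 -135.   111.7] mid [ 593.4 -132.7  111.3] ext [40.8 44.5]
new top z 100.58186341679144 n 223 mean [ 443.9 -190.8   99.4] mid [ 444.4 -188.4   99.1] ext [39.3 41.8]
block 1000 ((595.7882080078125, -98.64308166503906), (307.7684326171875, 76.76720428466797), 87.68753814697266) z 35.19579306390477
screen 2531 [607.  261.3 116.7] [ 0.2 -0.9  0.3] tilt 18.247460896744556 az -78.21292308940217
top edge [603.3 279.8 172.9] [506.7 253.9 165.1] [705.1 305.3 181.7]
```

{"fn": "move_arm", "kwargs": {"plan": [[[2.8,2.8,0],4.7,0],[[2.8,2.8,0],4.7,0],[[2.8,2.8,0],4.7,0],[[2.8,2.8,0],4.7,0],[[2.8,2.8,0],4.7,0]]}}

```text
time_s: 1.85
ee_pos: [307.4, -409.2, 214.1]
ee_rot: [180.0, -0.0, 40.5]
force: [0.3, 0.1, -0.6]
gripper_width: 91.3
gripper_force: 0.0
```

{"fn": "move_arm", "kwargs": {"plan": [[[2.8,2.8,0],4.7,0],[[2.8,2.8,0],4.7,0],[[2.8,2.8,0],4.7,0],[[2.8,2.8,0],4.7,0],[[2.8,2.8,0],4.7,0]]}}

```text
time_s: 2.35
ee_pos: [447.5, -269.1, 214.2]
ee_rot: [180.0, 0.0, 64.0]
force: [0.2, -0.3, 0.2]
gripper_width: 91.4
gripper_force: 0.0
```

```bash
python3 - <<'E'
from h import *
p=env.grab_frame("wrist"); save(p,"w1"); np.savez("pics/w1.npz",cl=cloud(p),fr=p["frame"])
s=env.state(); print(s["time_s"],np.round(s["ee_pos"],1),np.round(s["ee_rot"],1),np.round(s["force"],1))
E
```

```text
2.4 [ 451.5 -265.3  214.1] [179.9  -0.3  64.3] [3.  3.2 0.6]
```

View pics/w1.png

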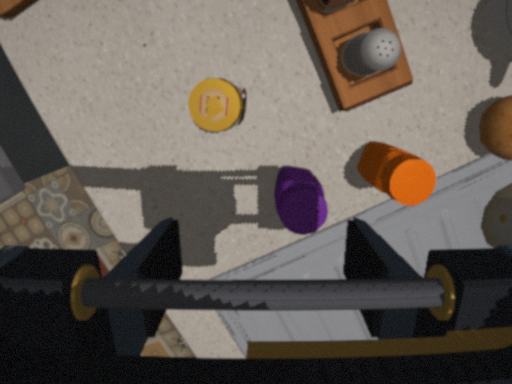

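The wrist view shows the new jar's cap at (216,105), the salt shaker at (378,48), purple at (300,200) and orange at (400,175). Next I go over the old jar and check it.

{"fn": "move_arm", "kwargs": {"plan": [[[2.9,2.78,0],4.8,0],[[2.9,2.78,0],4.8,0],[[2.9,2.78,0],4.8,0],[[2.9,2.78,0],4.8,0],[[2.9,2.78,0],4.8,0]]}}

```text
time_s: 2.9
ee_pos: [592.5, -130.3, 214.0]
ee_rot: [180.0, 0.0, 88.0]
force: [0.6, -0.8, 0.6]
gripper_width: 90.9
gripper_force: 0.0
```

```bash
python3 - <<'E'
from h import *
np.set_printoptions(suppress=True,precision=1)
p=env.grab_frame("wrist"); save(p,"w2")
s=env.state(); print(s["time_s"],np.round(s["ee_pos"],1),np.round(s["ee_rot"],1))
P=cloud(p);X,Y,Z=P[...,0],P[...,1],P[...,2];h=cv2.cvtColor(p["frame"],cv2.COLOR_RGB2HSV)
yel=(h[...,0]>15)&(h[...,0]<32)&(h[...,1]>140)
for x,y in [(592,-131),(443,-186)]:
    m=yel&(np.hypot(X-x,Y-y)<40)&(Z>60)
    if m.sum()>20:
        q=m&(Z>np.percentile(Z[m],90)-5);r=P[q];print(q.sum(),r.mean(0),(r.min(0)+r.max(0))/2,np.ptp(r,0))
m=(Z>31)&(Z<41)&(abs(X-592)<60)&(Y>-300)&(Y<90)&(h[...,0]<20)&(h[...,1]>90)
print("block",cv2.minAreaRect(P[m][:,:2].astype(np.float32)),"z",np.median(Z[m]))
E
```

```text
2.95 [ 597.  -125.9  213.6] [179.7  -0.2  88.3]
2193 [ 606.3 -106.3  320.9] [ 594.4 -105.8  324.8] [60.3  5.1 14.6]
801 [ 445.5 -179.7   99.5] [ 444.6 -184.6   99.2] [40.  41.8  7.2]
block ((593.1422729492188, -130.4046173095703), (341.4176330566406, 76.23674011230469), 87.68682861328125) z 35.2803315189596
```

View pics/w2.png

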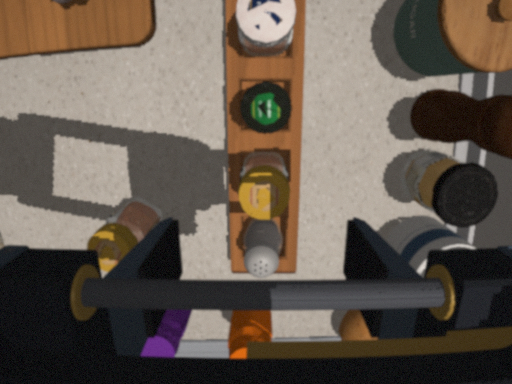

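```bash
cat > m.py <<'E'
from h import *
np.set_printoptions(suppress=True,precision=1)
def caps(p,pts):
    P=cloud(p);X,Y,Z=P[...,0],P[...,1],P[...,2];h=cv2.cvtColor(p["frame"],cv2.COLOR_RGB2HSV)
    yel=(h[...,0]>15)&(h[...,0]<32)&(h[...,1]>140)&(Z<260)
    for x,y in pts:
        m=yel&(np.hypot(X-x,Y-y)<45)&(Z>60)
        if m.sum()>20:
            q=m&(Z>np.percentile(Z[m],90)-5);r=P[q];c,rad=cv2.minEnclosingCircle(r[:,:2].astype(np.float32));print("cap",q.sum(),"mean",r.mean(0),"mid",(r.min(0)+r.max(0))/2,np.ptp(r,0),"circ",np.round(c,1),round(rad,1))
    return P,h
def st():
    s=env.state(); print(s["time_s"],np.round(s["ee_pos"],1),np.round(s["ee_rot"],1),np.round(s["force"],1),round(s["gripper_width"],1),round(s["gripper_force"],1))
E
python3 - <<'E'
from m import *
env.grab_frame("wrist");env.grab_frame("wrist");p=env.grab_frame("wrist");st()
P,h=caps(p,[(592,-131),(443,-186)])
X,Y,Z=P[...,0],P[...,1],P[...,2]
for z0,x,y in[(45,592,-131),(15,443,-186)]:
    m=(Z>z0)&(Z<z0+30)&(np.hypot(X-x,Y-y)<34); r=P[m]; print(m.sum(), r.min(0),r.max(0), cv2.minAreaRect(r[:,:2].astype(np.float32)) if len(r)>3 else 0)
E
```

```text
3.1 [ 591.5 -131.1  213.5] [-179.9    0.    87.9] [ 1.1 -0.   0.7] 91.2 0.0
cap 1577 mean [ 593.2 -130.1  111.5] mid [ 593.1 -130.8  110.7] [42.5 43.1  6.3] circ [ 593.1 -131. ] 21.8
cap 778 mean [ 445.3 -179.5   99.5] mid [ 444.1 -184.6   98.7] [40.6 41.9  6.3] circ [ 443.5 -184.9] 21.7
255 [ 570.7 -127.1   45.3] [ 615.3 -108.9   75. ] ((592.0466918945312, -116.06723022460938), (45.29973602294922, 16.335472106933594), 7.5323686599731445)
463 [ 432.6 -186.2   15. ] [ 469.2 -160.2   45. ] ((452.9523010253906, -170.43609619140625), (8.904759407043457, 43.22251892089844), 55.67830276489258)
```

{"fn": "move_arm", "kwargs": {"plan": [[[0.05,0,-3.4],0,0],[[0.05,0,-3.4],0,0],[[0,0,-3.4],0,0],[[0,0,-3.0],0,0],[[0,0,-1.8],0,0]], "squeeze": 20}}

```text
time_s: 3.6
ee_pos: [589.9, -132.6, 61.8]
ee_rot: [-179.8, -0.0, 87.7]
force: [1.0, 0.2, -0.4]
gripper_width: 91.1
gripper_force: 0.0
```

{"fn": "move_arm", "kwargs": {"plan": [[[0,0,-0.8],0,0],[[0,0,0],0,0.6],[[0,0,0],0,0.6],[[0,0,0],0,0.8],[[0,0,0],0,0.8]]}}

```text
time_s: 4.1
ee_pos: [593.2, -131.6, 57.2]
ee_rot: [179.9, 0.0, 87.8]
force: [-0.6, -0.0, 0.5]
gripper_width: 62.3
gripper_force: 0.0
```

{"fn": "move_arm", "kwargs": {"plan": [[[0,0,0],0,1],[[0,0,0],0,1],[[0,0,0],0,1],[[0,0,0],0,1],[[0,0,0],0,1]]}}

```text
time_s: 4.6
ee_pos: [592.8, -131.4, 56.2]
ee_rot: [180.0, 0.0, 87.8]
force: [-0.0, 0.2, 2.0]
gripper_width: 43.9
gripper_force: 20.0
```

{"fn": "move_arm", "kwargs": {"plan": [[[0,0,0],0,1],[[0,0,0],0,1],[[0,0,1.0],0,1],[[0,0,1.5],0,1],[[0,0,1.5],0,1]]}}

```text
time_s: 5.1
ee_pos: [592.0, -131.3, 96.3]
ee_rot: [-179.9, -0.0, 87.8]
force: [0.6, -0.7, -1.5]
gripper_width: 43.7
gripper_force: 20.0
```

{"fn": "move_arm", "kwargs": {"plan": [[[0,0,2.5],0,1],[[0,0,2.5],0,1],[[-1.5,0.5,0],-6.0,1],[[-2.0,0.8,0],-7.0,1],[[-2.0,0.8,0],-7.0,1]]}}

```text
time_s: 5.6
ee_pos: [536.5, -110.2, 146.2]
ee_rot: [-180.0, 0.0, 67.5]
force: [-0.6, -0.4, -1.4]
gripper_width: 43.7
gripper_force: 20.0
```

{"fn": "move_arm", "kwargs": {"plan": [[[-2.0,0.8,0],-7.0,1],[[-2.0,0.8,0],-7.0,1],[[-2.0,0.8,0],-7.0,1],[[-2.0,0.8,0],-7.0,1],[[-1.5,0.5,0],-7.0,1]]}}

```text
time_s: 6.1
ee_pos: [440.7, -72.8, 146.1]
ee_rot: [-179.9, 0.1, 32.6]
force: [-0.3, 0.9, -0.8]
gripper_width: 43.5
gripper_force: 20.0
```

{"fn": "move_arm", "kwargs": {"plan": [[[-1.0,0.2,-1.5],-7.0,1],[[0,0,-2.0],-7.0,1],[[0,0,-2.0],-6.9,1],[[0,0,-1.5],0,1],[[0,0,-1.0],0,1]]}}

```text
time_s: 6.6
ee_pos: [431.7, -71.3, 65.2]
ee_rot: [-180.0, 0.1, 11.9]
force: [-0.4, 0.4, -0.7]
gripper_width: 43.5
gripper_force: 20.0
```

```bash
python3 - <<'E'
from m import *
p=env.grab_frame("side");q=env.grab_frame("top");save(p,"s2");st()
caps(p,[(430,-70)]);caps(q,[(430,-70)]);st()
E
```

```text
6.7 [431.5 -71.2  65.1] [-179.9    0.2   11.9] [ 0.2 -0.1 -1.1] 43.8 20.0
6.7 [431.5 -71.2  65.1] [-179.9    0.2   11.9] [ 0.2 -0.1 -1.1] 43.8 20.0
```

{"fn": "move_arm", "kwargs": {"plan": [[[0,0,-1.0],0,1],[[0,0,-0.6],0,1],[[0,0,-0.3],0,1],[[0,0,-0.2],0,1],[[0,0,0],0,1]]}}

```text
time_s: 7.2
ee_pos: [432.5, -71.4, 44.9]
ee_rot: [180.0, 0.0, 11.9]
force: [-0.9, -0.0, -1.0]
gripper_width: 43.7
gripper_force: 20.0
```

{"fn": "move_arm", "kwargs": {"plan": [[[0,0,-0.1],0,1],[[0,0,0],0,1],[[0,0,0],0,0],[[0,0,0],0,0],[[0,0,0],0,0]]}}

```text
time_s: 7.7
ee_pos: [432.6, -71.4, 44.1]
ee_rot: [180.0, -0.0, 11.9]
force: [-0.0, 0.8, -0.1]
gripper_width: 64.8
gripper_force: 0.0
```

{"fn": "move_arm", "kwargs": {"plan": [[[0,0,0],0,0],[[0,0,0],0,0],[[0,0,0],0,0],[[0,0,3],0,0],[[0,0,4],0,0]]}}

```text
time_s: 8.2
ee_pos: [430.8, -71.1, 113.2]
ee_rot: [-179.9, 0.3, 11.9]
force: [1.1, -0.1, 0.0]
gripper_width: 91.2
gripper_force: 0.0
```

{"fn": "move_arm", "kwargs": {"plan": [[[0,0,4.5],0,0],[[0,0,4.5],5,0],[[-2.0,-3.3,1],8,0],[[-2.0,-3.3,0],8,0],[[-2.0,-3.3,0],8,0]]}}

```text
time_s: 8.7
ee_pos: [374.4, -167.6, 214.5]
ee_rot: [179.9, -0.0, 40.4]
force: [0.6, 0.3, 0.4]
gripper_width: 91.2
gripper_force: 0.0
```

```bash
python3 - <<'E'
from m import *
env.grab_frame("wrist");env.grab_frame("wrist");p=env.grab_frame("wrist");st();save(p,"w3")
P,h=caps(p,[(432,-71),(443,-186)])
X,Y,Z=P[...,0],P[...,1],P[...,2]
for x,y in[(432,-71),(443,-186)]:
  for z0,z1 in [(10,40),(40,70)]:
    m=(Z>z0)&(Z<z1)&(np.hypot(X-x,Y-y)<36); r=P[m]; print(m.sum(), r.min(0),r.max(0), cv2.minAreaRect(r[:,:2].astype(np.float32))) if m.sum()>5 else print(0)
E
```

```text
8.85 [ 374.1 -167.7  213.8] [180.   -0.   39.7] [ 0.8 -0.1 -0.2] 91.2 0.0
cap 1762 mean [432.  -72.6  99.6] mid [432.1 -72.1  99.1] [42.4 42.8  6.7] circ [431.9 -72.2] 21.5
cap 1540 mean [ 442.5 -184.6  100.7] mid [ 433.7 -185.4  177.4] [ 60.2  42.1 163.7] circ [ 433.1 -189.9] 32.1
48 [420.4 -95.4  13.5] [450.4 -89.6  39.7] ((435.5793762207031, -93.30387878417969), (30.416645050048828, 2.2898759841918945), 9.894428253173828)
124 [417.9 -95.5  40.2] [455.6 -77.5  70. ] ((438.44921875, -89.22177124023438), (40.37324905395508, 9.708985328674316), 20.96103286743164)
143 [ 417.8 -184.8   10. ] [ 468.6 -160.9   39.8] ((442.5364990234375, -171.88357543945312), (50.897518157958984, 22.884546279907227), 3.3977341651916504)
216 [ 417.2 -189.5   40.4] [ 467.9 -161.1   69.9] ((440.7151184082031, -173.08126831054688), (51.462547302246094, 25.43096351623535), 8.63458251953125)
```

View pics/w3.png

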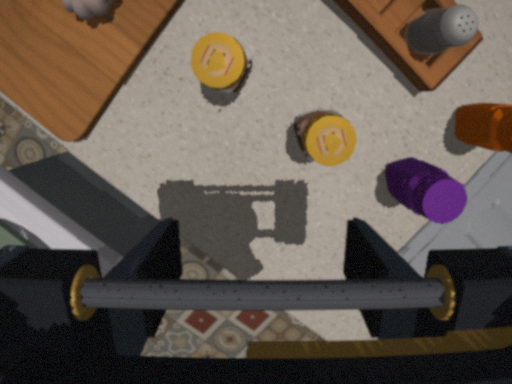

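The wrist view shows the old jar standing upright at (218,60) and the new jar at (330,140), corner-on, with a face normal of about 56°.

{"fn": "move_arm", "kwargs": {"plan": [[[3.4,-0.9,0],8,0],[[3.5,-0.8,0],8,0],[[0,0,-3.0],0,0],[[0,0,-3.5],0,0],[[0,0,-3.5],0,0]]}}

```text
time_s: 9.35
ee_pos: [445.0, -182.6, 112.5]
ee_rot: [180.0, -0.0, 56.0]
force: [-0.0, 0.2, -0.3]
gripper_width: 91.4
gripper_force: 0.0
```

{"fn": "move_arm", "kwargs": {"plan": [[[0,0,-3.5],0,0],[[0,0,-2.3],0,0],[[0,0,-0.9],0,0],[[0,0,0],0,1],[[0,0,0],0,1]]}}

```text
time_s: 9.85
ee_pos: [445.1, -183.7, 47.6]
ee_rot: [179.9, -0.0, 56.0]
force: [-0.6, -0.1, 0.3]
gripper_width: 78.2
gripper_force: 0.0
```

{"fn": "move_arm", "kwargs": {"plan": [[[0,0,0],0,1],[[0,0,0],0,1],[[0,0,0],0,1],[[0,0,0],0,1],[[0,0,0],0,1]]}}

```text
time_s: 10.35
ee_pos: [444.2, -183.9, 47.1]
ee_rot: [179.9, -0.0, 56.0]
force: [0.3, -0.5, 2.4]
gripper_width: 43.8
gripper_force: 20.0
```

{"fn": "move_arm", "kwargs": {"plan": [[[0,0,1.0],0,1],[[0,0,3],0,1],[[0,0,4],0,1],[[1,0,4],0,1],[[1,0,1.5],0,1]]}}

```text
time_s: 10.85
ee_pos: [465.7, -184.5, 186.4]
ee_rot: [179.6, -0.1, 56.0]
force: [0.9, -0.1, -1.6]
gripper_width: 43.8
gripper_force: 20.0
```

```bash
python3 - <<'E'
from m import *
env.grab_frame("wrist");env.grab_frame("wrist");p=env.grab_frame("wrist");t=env.grab_frame("top");st();save(p,"w4")
np.savez("pics/w4.npz",cl=cloud(p),fr=p["frame"]);np.savez("pics/t4.npz",cl=cloud(t),fr=t["frame"])
a=np.radians(-2.3);u=np.array([np.cos(a),np.sin(a)]);v=np.array([-u[1],u[0]])
for q in (p,t):
    P=cloud(q);L=(P[...,:2]-[593,-132]);bx=L@u;by=L@v;Z=P[...,2]
    m=(abs(bx)<34)&(abs(by)<34)&(Z>0)&(Z<40)
    g=np.full((14,14),np.nan)
    for i in range(14):
        for j in range(14):
            k=m&(abs(bx-(i-6.5)*5)<2.5)&(abs(by-(j-6.5)*5)<2.5)
            if k.any(): g[i,j]=np.median(Z[k])
    print(np.round(g,0))
    print([ (r["score"],np.round(at_z(q,r["point"],12),1)) for r in env.landmark_of(q,"pocket1")[:5]])
E
```

```text
11.05 [ 462.9 -183.4  181.2] [-179.9    0.    56. ] [-0.6  0.9 -2.8] 43.7 20.0
[[35. 35. 36. 35. 35. 35. 35. 35. 35. 36. 35. 35. 35. 36.]
 [35. 35. 35. 35. 36. 35. 35. 35. 35. 35. 35. 35. 35. 35.]
 [35. 35. 33. 34. 34. 33. 33. 34. 34. 33. 33. 33. 35. 35.]
 [35. 35. 13. 11. 11. 11. 12. 11. 12. 11. 11. 11. 35. 35.]
 [35. 36. 15. 11. 11. 11. 11. 11. 11. 11. 12. 11. 34. 35.]
 [35. 35. 15. 11. 11. 11. 11. 12. 11. 11. 11. 11. 35. 35.]
 [35. 35. 18. 11. 12. 11. 11. 11. 11. 11. 11. 11. 35. 36.]
 [35. 35. 13. 11. 11. 11. 11. 12. 12. 11. 11. 11. 35. 35.]
 [35. 35. 12. 11. 11. 11. 11. 11. 11. 12. 11. 12. 35. 35.]
 [35. 35. 16. 12. 11. 11. 11. 11. 11. 11. 11. 11. 34. 35.]
 [35. 35. 14. 11. 11. 11. 11. 11. 12. 11. 11. 11. 35. 35.]
 [35. 35. 20. 13. 12. 12. 13. 13. 12. 13. 13. 18. 35. 35.]
 [36. 35. 35. 34. 33. 34. 34. 35. 34. 34. 34. 35. 36. 35.]
 [35. 35. 36. 35. 36. 35. 35. 36. 35. 35. 35. 35. 36. 36.]]
[]
[[36. 39. 37. 36. 36. 36. 36. 36. 37. 35. 35. 36. 35. 34.]
 [33. 34. 35. 36. 33. 35. nan 34. 37. 36. 35. 35. 36. 36.]
 [36. 35. 27. nan 11. 12. 12. 14. 33. 31. 32. nan 32. 35.]
 [34. 35. 21. 12. 14. 10. 13. 15. 13. 12. 11. 10. 33. 38.]
 [31. 37. 20. 10. 12. 11. 11. 11. 10. 12. 14. 12. 36. 37.]
 [33. 36. 14. 10.  9. 11. 11. 11. 12. 11. 11. 12. 36. 37.]
 [33. 34. 20. 12. 11. 11. 13. 12. 12. 12. 14. 11. 33. 35.]
 [37. 35. 21. 13.  9. 12. 12. 13. 11.  9. 12. 13. 34. 35.]
 [37. 35. 21. 10. 12. 10.  9. 13. 12. 10. 12. 11. 35. 36.]
 [37. 37. 19. 10. 13. 11. 12. 11. 11.  9. 11.  9. 34. 34.]
 [36. 34. 17. 13. 14. 15. 12. 13. 10. 11.  9. 11. 36. 34.]
 [37. 38. 24. 21. 16. 12. 15. 14. 24. 13. 17. 14. 38. 34.]
 [37. 35. 36. 34. 36. 34. 34. 33. 31. 33. 34. 33. 36. 36.]
 [38. 35. 37. 34. 37. 34. 35. 35. 35. 32. 35. 35. 36. 36.]]
[(0.75, array([592.3, -60.5,  12. ])), (0.74, array([ 577.7, -199.2,   12. ])), (0.73, array([596.1,   9.4,  12. ])), (0.36, array([597.2, -48.6,  12. ])), (0.25, array([605. , 258.7,  12. ]))]
```

View pics/w4.png

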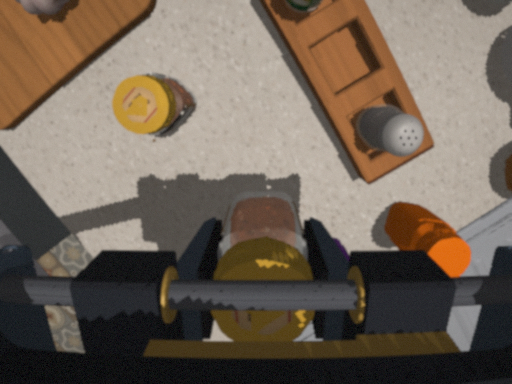

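The new jar is held squarely. The empty recess shows at (340,60), with its floor at z≈11 and its rim at z≈35.

```bash
python3 - <<'E'
import numpy as np
a=np.radians(-2.3);u=np.array([np.cos(a),np.sin(a)]);v=np.array([-u[1],u[0]])
for n in("w4","t4"):
    P=np.load(f"pics/{n}.npz")["cl"];L=(P[...,:2]-[593,-132]);bx=L@u;by=L@v;Z=P[...,2]
    w=(Z>15)&(Z<32); f=(Z<16)&(Z>5)&(abs(bx)<30)&(abs(by)<30); t=(Z>33)&(Z<38)
    for nm,A,B in(("x",bx,by),("y",by,bx)):
        s=abs(B)<18
        print(n,nm,"floor",np.round(np.percentile(A[f&s],[1,99]),1),"wall-",np.round(np.nanmedian(A[w&s&(A<-15)&(A>-32)]),1),"wall+",np.round(np.nanmedian(A[w&s&(A>15)&(A<32)]),1),"rim",np.round([A[t&s&(A<0)&(A>-34)].max(),A[t&s&(A>0)&(A<34)].min()],1))
E
```

```text
w4 x floor [-19.4  25.3] wall- nan wall+ 25.0 rim [-23.9  24.1]
w4 y floor [-23.4  25. ] wall- -23.4 wall+ 25.4 rim [-23.2  25.2]
t4 x floor [-20.6  24.9] wall- -20.3 wall+ 24.5 rim [-26.8  24.5]
t4 y floor [-21.2  23.9] wall- -22.8 wall+ 23.4 rim [-23.4  28. ]
  return np.nanmean(a, axis, out=out, keepdims=keepdims)
```

{"fn": "move_arm", "kwargs": {"plan": [[[2.3,1.0,0],6.4,1],[[2.9,1.2,0],6.4,1],[[2.9,1.2,0],6.4,1],[[2.9,1.2,0],6.4,1],[[1.9,0.76,0],6.1,1]]}}

```text
time_s: 11.65
ee_pos: [593.5, -129.1, 179.7]
ee_rot: [-179.8, -0.1, 88.0]
force: [-0.1, 0.0, -2.6]
gripper_width: 43.9
gripper_force: 20.0
```

{"fn": "move_arm", "kwargs": {"plan": [[[0,0,-2],0,1],[[0,0,-3],0,1],[[0,0,-1.5],0,1],[[0,0,0],0,1],[[0,0,0],0,1]]}}

```text
time_s: 12.15
ee_pos: [592.3, -130.1, 115.9]
ee_rot: [-179.9, -0.0, 87.7]
force: [0.2, 1.1, -0.7]
gripper_width: 44.2
gripper_force: 20.0
```

{"fn": "move_arm", "kwargs": {"plan": [[[0.1,0,-1.5],0,1],[[0,0,-1.0],0,1],[[0,0,-0.5],0,1],[[0,0,-0.5],0,1],[[0,0,-0.4],0,1]]}}

```text
time_s: 12.65
ee_pos: [594.1, -130.2, 77.8]
ee_rot: [180.0, 0.0, 87.7]
force: [-0.6, -0.3, -1.2]
gripper_width: 43.7
gripper_force: 20.0
```

```bash
python3 -c "
from m import *
env.grab_frame('wrist');st()"
```

```text
12.7 [ 593.7 -130.1   77.1] [-180.    -0.    87.7] [ 0.1  0.3 -1.5] 43.9 20.0
```

Base is at about 30 mm, inside the rim with no contact force. I keep going down.

{"fn": "move_arm", "kwargs": {"plan": [[[0,0,-0.5],0,1],[[0,0,-0.5],0,1],[[0,0,-0.4],0,1],[[0,0,-0.2],0,1],[[0,0,0],0,1]]}}

```text
time_s: 13.2
ee_pos: [593.7, -130.1, 61.3]
ee_rot: [-180.0, -0.0, 87.7]
force: [0.3, -0.5, -2.6]
gripper_width: 43.9
gripper_force: 20.0
```

{"fn": "move_arm", "kwargs": {"plan": [[[0,0,-0.15],0,1],[[0,0,-0.1],0,1],[[0,0,0],0,1],[[0,0,0],0,1],[[0,0,0],0,1]]}}

```text
time_s: 13.7
ee_pos: [594.0, -130.2, 59.4]
ee_rot: [180.0, 0.0, 87.7]
force: [0.3, -0.0, -1.3]
gripper_width: 43.7
gripper_force: 20.0
```

{"fn": "move_arm", "kwargs": {"plan": [[[0,0,0],0,0],[[0,0,0],0,0],[[0,0,0],0,0],[[0,0,0],0,0],[[0,0,0],0,0]]}}

```text
time_s: 14.2
ee_pos: [594.0, -130.2, 59.3]
ee_rot: [180.0, 0.0, 87.7]
force: [1.1, 0.1, 0.3]
gripper_width: 80.9
gripper_force: 0.0
```

{"fn": "move_arm", "kwargs": {"plan": [[[0,0,0],0,0],[[0,0,0],0,0],[[0,0,2],0,0],[[0,0,4],0,0],[[0,0,4.5],0,0]]}}

```text
time_s: 14.7
ee_pos: [592.9, -129.9, 164.1]
ee_rot: [-179.8, -0.0, 87.7]
force: [0.6, -1.0, 0.5]
gripper_width: 91.2
gripper_force: 0.0
```

{"fn": "move_arm", "kwargs": {"plan": [[[0,0,4.5],0,0],[[-1,0.3,1],-7.5,0],[[-3,1,0],-8,0],[[-3,1,0],-8,0],[[-3,1,0],-8,0]]}}

```text
time_s: 15.2
ee_pos: [492.8, -96.8, 219.3]
ee_rot: [180.0, -0.0, 55.9]
force: [0.5, -0.5, -0.3]
gripper_width: 91.2
gripper_force: 0.0
```

```bash
python3 - <<'E'
from m import *
env.grab_frame("wrist");env.grab_frame("wrist");p=env.grab_frame("top");caps(p,[(593,-131),(432,-72)])
q=env.grab_frame("side");caps(q,[(593,-131),(432,-72)]);st()
cv2.imwrite("pics/c5.png",np.hstack([cv2.resize(p["frame"][130:270,180:360],(450,350)),cv2.resize(q["frame"][170:310,180:330],(350,350))])[...,::-1])
E
```

```text
cap 207 mean [ 593.  -135.9  111.5] mid [ 593.7 -133.2  111.3] [41.2 45.9  7. ] circ [ 594.2 -133.2] 23.2
cap 173 mean [433.2 -75.9  99.4] mid [433.2 -72.8  99.4] [41.5 48.3  6.4] circ [435.3 -72.8] 24.2
15.4 [494.  -97.1 219.8] [179.9  -0.   56.3] [ 0.3 -0.6  0.3] 91.2 0.0
```

View pics/c5.png

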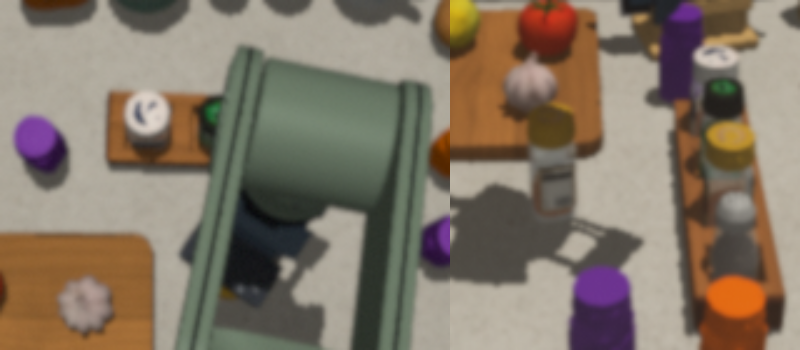

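The new jar is seated (cap top at 111.5, as the old one was) and the old jar stands free at side-crop (552,160). Now I regrasp the old jar.

{"fn": "move_arm", "kwargs": {"plan": [[[-1.2,0.5,0],-7.4,0],[[-1.3,0.5,0],-7.4,0],[[-1.3,0.5,0],-7.4,0],[[-1.2,0.5,0],-7.4,0],[[-1.2,0.5,0],-7.4,0]]}}

```text
time_s: 15.9
ee_pos: [432.8, -72.3, 219.3]
ee_rot: [180.0, -0.0, 19.0]
force: [-0.2, -0.3, 0.2]
gripper_width: 91.4
gripper_force: 0.0
```

{"fn": "move_arm", "kwargs": {"plan": [[[0,0,-2],-7.2,0],[[0,0,-3.5],0,0],[[0,0,-2.5],0,0],[[0,0,0],0,0],[[0,0,0],0,0]]}}

```text
time_s: 16.4
ee_pos: [433.1, -72.5, 139.6]
ee_rot: [180.0, -0.0, 12.0]
force: [0.4, 0.1, 1.3]
gripper_width: 91.2
gripper_force: 0.0
```

```bash
python3 -c "
from m import *
p=env.grab_frame('side');caps(p,[(432,-72)]);st()"
```

```text
cap 165 mean [433.4 -78.  100.1] mid [433.2 -75.8 171. ] [ 41.5  40.8 150.6] circ [432.8 -74.8] 21.6
16.45 [433.6 -72.5 140.3] [179.9  -0.1  12. ] [0.3 0.3 0.4] 91.2 0.0
```

{"fn": "move_arm", "kwargs": {"plan": [[[0,0,-3],0,0],[[0,0,-3],0,0],[[0,0,-2.5],0,0],[[0,0,-0.8],0,1],[[0,0,0],0,1]]}}

```text
time_s: 16.95
ee_pos: [432.6, -72.3, 46.6]
ee_rot: [180.0, -0.0, 12.0]
force: [0.3, 0.3, 0.1]
gripper_width: 77.9
gripper_force: 0.0
```

{"fn": "move_arm", "kwargs": {"plan": [[[0,0,0],0,1],[[0,0,0],0,1],[[0,0,0],0,1],[[0,0,0],0,1],[[0,0,0],0,1]]}}

```text
time_s: 17.45
ee_pos: [432.4, -72.2, 46.8]
ee_rot: [180.0, -0.1, 12.0]
force: [-0.6, 0.5, 2.7]
gripper_width: 43.4
gripper_force: 20.0
```

{"fn": "move_arm", "kwargs": {"plan": [[[0,0,0],0,1],[[0,0,0],0,1],[[0,0,1],0,1],[[0,0,3],0,1],[[0,0,4],0,1]]}}

```text
time_s: 17.95
ee_pos: [430.2, -71.9, 126.0]
ee_rot: [-179.9, 0.3, 12.0]
force: [1.6, -0.6, -0.5]
gripper_width: 43.8
gripper_force: 20.0
```

{"fn": "move_arm", "kwargs": {"plan": [[[1,1,3],0,1],[[2.2,2,2.8],0,1],[[3,2.7,0],0,1],[[3,2.7,0],0,1],[[3,2.7,0],0,1]]}}

```text
time_s: 18.45
ee_pos: [554.7, 39.8, 184.9]
ee_rot: [180.0, -0.0, 12.0]
force: [0.7, -1.3, -0.3]
gripper_width: 43.7
gripper_force: 20.0
```

{"fn": "move_arm", "kwargs": {"plan": [[[3,2.7,0],0,1],[[2.7,2.4,0],0,1],[[1.8,1.4,0],0,1],[[1.1,0.9,0],0,1],[[0,0,0],0,1]]}}

```text
time_s: 18.95
ee_pos: [640.7, 114.0, 183.6]
ee_rot: [-180.0, 0.0, 12.1]
force: [0.9, -0.2, -0.4]
gripper_width: 43.7
gripper_force: 20.0
```

```bash
python3 - <<'E'
from m import *
env.grab_frame("wrist");env.grab_frame("wrist");env.grab_frame("wrist")
p=env.grab_frame("side");st();w=env.grab_frame("wrist")
for q in(p,w,env.grab_frame("top")):
    caps(q,[(641,113),(593,-132)])
    print([(round(r["score"],2),np.round(r["point"]),np.round(at_z(q,r["point"],175))) for r in env.landmark_of(q,"lens")[:2]])
cv2.imwrite("pics/c6.png",np.hstack([cv2.resize(p["frame"][70:270,190:370],(395,440)),cv2.resize(w["frame"],(405,304))[:440] if 0 else cv2.copyMakeBorder(cv2.resize(w["frame"],(405,304)),0,136,0,0,0)])[...,::-1])
E
```

```text
19.15 [639.  112.1 184.4] [180.    0.1  12. ] [ 1.1 -0.5 -1.6] 43.8 20.0
cap 25 mean [624.8 106.3 236.8] mid [624.4 108.5 236.2] [12.2 30.5  5.7] circ [629.4 108.5] 15.3
cap 205 mean [ 593.6 -135.4  111.4] mid [ 593.2 -133.   111. ] [40.5 42.9  6.4] circ [ 594.  -133.3] 22.2
[(0.64, array([281., 126.]), array([598., 284., 175.]))]
cap 3966 mean [642.  112.9 236.9] mid [639.9 111.  236.2] [43.2 45.7  6.8] circ [636.4 112.8] 25.2
[]
cap 184 mean [ 592.  -130.9  112.3] mid [ 591.7 -130.9  113. ] [41.4 41.1  7.2] circ [ 592.1 -131.1] 21.6
[(0.8, array([128., 166.]), array([607., 275., 175.])), (0.44, array([295., 186.]), array([ 558., -123.,  175.]))]
```

View pics/c6.png

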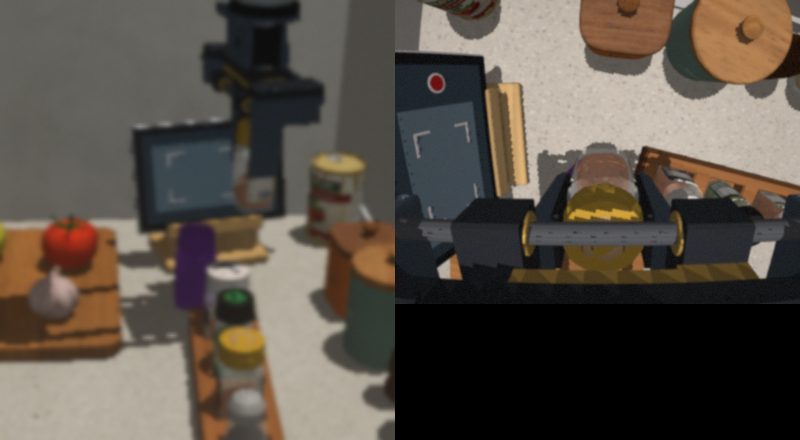

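The old jar is held upright off everything, about 172 mm before the lens (centre), with the label side toward it and the back panel facing away. The new jar is seated. Handing in.

{"fn": "move_arm", "kwargs": {"plan": [[[0,0,0],0,1],[[0,0,0],0,1],[[0,0,0],0,1],[[0,0,0],0,1],[[0,0,0],0,1]]}}

```text
time_s: 19.9
ee_pos: [639.9, 112.8, 184.2]
ee_rot: [180.0, 0.0, 12.0]
force: [-0.2, -0.1, -0.6]
gripper_width: 44.0
gripper_force: 20.0
```

```bash
python3 -c "
from m import *
st();print(env.job_done())"
```

```text
19.9 [639.9 112.8 184.2] [180.   0.  12.] [-0.2 -0.1 -0.6] 44.0 20.0
the job is handed in; nothing more can be done
None
```

I handed the job in at 19.9 s with the new jar down in the freed recess and the old jar held upright about 15 cm in front of the tablet's lens, label side toward it (one finger pad rests on that side); no verdict was returned.

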